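Hold a plug-in module in the contact reader

TASK

The finished plug-in module is locked in the board vise: slide the vise's jaw open by its red tab, lift the module straight out, and lower its gold contact edge gently through the yellow-lipped slot on top of the contact reader until about 35 mm of the module is below the guard plate. Nothing inside the reader carries the module, so finish while still gripping it: hold it still and upright in the slot for the reading, and do not let go or press it against the slot. Leave the jaw open and everything else on the shelf undisturbed.

Things in the scene. Friction and masses are not known exactly. Their poses are not given: they have to be found in the camera images.
- module: Plug-in module, aluminium-faced, 12 mm thick (its x), 56 wide (y), 120 tall (z, up), 0.14 kg, upright in the vise. Origin: centre of its foot, at the start 16 mm above the shelf. Above the foot: green and gold contact edge 0-10 mm (3 thick, 44 wide), then the body; notches 7 mm deep in both narrow sides at 40-52. Grip its broad faces near the top, up to 60 N; may go in the slot either way round.
- vise: Blue board vise, fixed. Origin on the shelf under the module's centre; y along the slide and the module's width (axes of the two start parallel). Base 90 mm (x) by y -62 to 150, 12 thick. Fixed jaw y -53 to -29, 76 high. A grey nest 38 high, 1 mm play on each broad face, keeps the module upright even with the jaw open. End block y 135 to 147, 40 high.
- jaw (a joint): Dark grey sliding jaw: position in m along the vise's +y, 0 closed (start), 0.036 fully open at its stop. Closed, its nose reaches 5.5 mm into the module's side notch and locks it down; from 12 mm on it counts as open and the module is free. About 4 N of drag; stays where it is left.
- jaw_tab (a point): Centre of the top of the jaw's red pull tab, 84 mm above the shelf, 80 mm to the vise's +y of the module's centre when closed; axes as the vise's; moves with the jaw. Tab 14 mm (x) by 22 (y), standing 44 tall on the carriage (top at 40 mm). The jaw plate, 76 high, has its back 31 mm to -y of this point.
- slot (a point): Centre of the reader's slot at the upper face of the grey guard plate, 128 mm above the shelf; z up. Slot 14 mm (x) by 58 (y), 2 mm larger than the module both ways, through the 10 mm plate. A yellow lip with sloping inner faces stands 6 mm above the plate round it and widens it to about 22 by 66 at the top.
- reader: Edge-contact reader, fixed: white hollow box 150 mm (x) by 170 (y), 128 high, grey guard plate as its top, display on its -x face, grey camera housing on its +x face (to x = 105, 90 high). Origin on the shelf under the slot, axes as the slot's. Empty inside, down to a floor 14 mm above the shelf.
- drawer (a joint): Half-open top drawer of the small blue plastic drawer unit (140 x 220 x 150 mm) at the left side: how far it is pulled out, in m (0 shut, 0.11 fully out; starts at 0.04 to 0.07). Bystander.
- ic_tube: Orange plastic IC tube, 340 mm long (its y), 12 mm wide, 9 mm high, lying at the far side; origin under its centre. Bystander.
- toroid: Black ferrite toroid lying flat, 42 mm across, 15 mm high; origin under its centre. Bystander.
- connector: Edge connector, black with gold-finish contacts, 10 x 76 x 12 mm (long in its y); origin under its centre. Bystander.
- spacer: Clear (whitish) acrylic spacer block 30 x 45 x 20 mm; origin under its centre. Bystander.
- driver: Screwdriver 160 mm long lying along its x. Bystander.
- tray: Black parts tray 130 x 190 x 22 mm with small parts, at the far left; origin under its centre. Bystander.
Things that resemble listed ones, but are neither listed nor needed, are in the scene too. Of the things shaped like the vise, the blue one is meant. There is more than one size of the module; the job needs the larger.

How it is judged:
By the outcome, as a careful person would: the job done as asked, in the order asked, and still so for the second after the job is handed in, while the arm keeps its last pose, push and grip.
It also fails if it takes over 64 s, if anything falls off the work surface, if the arm or the gripper's body presses on something with over 40 N, if the wrist force passes 120 N, or if a joint passes its speed limit or range.

ROBOT

A 6-joint arm with a two-finger parallel gripper is mounted at the origin on the work surface. World frame = base frame: x ahead of the robot, y to its left, z up, the work surface at z = 0. Lengths are in mm, angles in rad, forces in N, time in s.
With the tool pointing down it reaches from about 275 to 750 mm from the base axis. Payload 10.2 kg.
Tool frame: the origin (TCP) lies between the finger pads; the fingertips stand 11 mm ahead of it and the grasp point (between the pads) lies 8 mm behind it (ctrl.tip_extent is the distance from the TCP to the fingertips, in mm); z points along the fingers, y is the direction in which the jaws open and shut (so a half turn about z gives the same grasp; the last joint's range is limited). The gripper opens to 85 mm and grips with 20 to 120 N. Pads are 22 mm wide; open, the fingers measure 114 mm over their backs; the gripper's body (76 mm by 85 mm) begins 54 mm behind the grasp point. The pads swing forward as they close: fully open they stand 13 mm farther back than shut.
Start: joints at [1.108, 0.313, 1.498, -0, 1.331, -0.223], TCP at [124.705, 509.98, 242.294] pointing down, gripper open.
Joint ranges: [-2.94, 2.94], [-0.97, 2.17], [0.19, 2.56], [-1.23, 4.37], [0.02, 3.11], [-2.88, 2.88]. Speed limits (rad/s): [2.39, 2.39, 3.01, 3.14, 3.14, 3.14].

INTERFACE

Orientations are given as a unit quaternion [w, x, y, z].
In Python, from rig import ctrl gives the robot as it stands.
- The arm moves only by the tool apply_moves, never from a script. Its argument "commands" is a list of rows, each a list of 5 numbers: the finger opening in cm, from 0 to 8.54, then the shift along the tool's x, y, z in cm, then the turn about the tool's z in rad. In form: [[jaw, dx, dy, dz, roll], ...]. A call has 1 to 12 rows; each row shifts and turns the commanded pose from where the row before left it, along the tool's axes as they then stand; what a row does not reach is not made up. A row lasts 1/12 s, in which the tool goes at most 41.7 mm and 7.16 degrees, less where a joint would pass 70% of its speed; a pose out of reach is approached as far as the arm can. A call with a gripper value outside its range is refused whole. The fingers move at their own pace and stop on an object; "squeeze" is the grip in N (left out, the last holds). Time passes only in rows, so rows that do not move let the fingers close. It gives the time, the measured TCP pose, the force and the opening at its end, in the units of the state.
- ctrl.sense(): the state, without advancing time (a new reading comes with each control period).
- ctrl.capture(name): name is "side" or "top" or "wrist"; returns the picture (400x640x3 uint8, red, green, blue); there is no depth.
- ctrl.camera_info(name): a dict with "fov_y" (degrees; the focal length in pixels is half the picture's height over the tangent of half this angle, whatever the lens; pixels are square), "cx", "cy" (the principal point, pixels), "camera_from_world" (4x4, takes a point from world to camera coordinates). Camera axes: x right, y down, z forward; pixel columns grow to the right and rows downward; lengths in mm; the calibration is good to about 2 mm. A picture is of the moment at which its call begins: read the wrist's pose just before it. camera_info takes no time and is no camera call; for the wrist camera it gives the pose at the moment of the call.
- ctrl.finish_job(): hands the job in, once; it reports no verdict.
The state is a dict: "time_s": time; "joints": joint angles; "dq": joint speeds; "tau": joint torques, N m; "eef_pos": TCP position; "ee_rot": TCP orientation; "force": force on the tool from outside, world axes, zero at the start; "wrist_torque": the same for the moment, N m; "grip_width": opening from 0.0 (shut) to 1.0 (fully open).
Only numpy, scipy, OpenCV 4.12 (cv2) and the standard library are available. Lean on these libraries where they do the work, as an engineer would, in place of code of your own. Each camera call takes 0.05 s, during which the arm holds its last target.

## Working session

There is one attempt and no reset: what is moved stays moved. The work goes in short steps, Python scripts to look and compute and a tool call to move; the robot and the scene stay as the last step left them, time stands still between calls to the robot, and variables do not carry over. Pictures are saved under pics/ and viewed, and the job is handed in when it is done.

Besides the shell and the picture viewer there is one more tool, called after "Call:" as name(argument=value, ...) on one line, values as JSON. apply_moves: Moves the arm, as the interface text tells. Its arguments: {"type":"object","properties":{"commands":{"type":"array"},"squeeze":{"type":"number"}},"required":["commands"]}

```bash
mkdir -p pics; ls; python3 - <<'E'
from rig import ctrl
import cv2
s=ctrl.sense();print(s)
for n in ("side","top","wrist"):
    i=ctrl.camera_info(n);print(n,i)
    cv2.imwrite(f"pics/{n}0.png",ctrl.capture(n)[:,:,::-1])
E
```

```text
pics
{'time_s': 0.0, 'joints': array([ 1.10760540e+00,  3.13444777e-01,  1.49847010e+00,  3.09786989e-05,
        1.33100651e+00, -2.23416282e-01]), 'dq': array([-7.43729734e-04, -6.15893751e-05, -2.42382452e-04,  9.30773454e-05,
        5.41277203e-04,  1.01517283e-03]), 'tau': array([-1.38956708e-03, -4.12267435e+01, -2.59738863e+01, -3.55367292e-04,
        4.16901894e-03,  1.07143376e-05]), 'eef_pos': array([124.57475069, 509.7431419 , 241.72531483]), 'ee_rot': array([-2.37792698e-04,  1.19603977e-01,  9.92821458e-01, -6.20538937e-04]), 'force': array([ 0.10978426, -0.63449094, -0.23854042]), 'wrist_torque': array([ 0.00226465,  0.01367912, -0.00803504]), 'grip_width': 1.0022101735202908}
side {'fov_y': 45.51448766030647, 'cx': 312.84492847473723, 'cy': 203.69061992536126, 'camera_from_world': array([[ 8.60616186e-01, -5.09242666e-01, -3.41860776e-03,
        -3.79442302e+02],
       [-3.25203538e-01, -5.44400750e-01, -7.73220850e-01,
         2.91673275e+02],
       [ 3.91895955e-01,  6.66558122e-01, -6.34127614e-01,
         1.39238486e+03],
       [ 0.00000000e+00,  0.00000000
[... 246 characters left out ...]
 [-9.81500701e-01, -2.53004950e-03, -1.91441828e-01,
         5.08464911e+02],
       [ 1.91401247e-01,  1.14951147e-02, -9.81444560e-01,
         1.68797613e+03],
       [ 0.00000000e+00,  0.00000000e+00,  0.00000000e+00,
         1.00000000e+00]])}
wrist {'fov_y': 66.24043206550363, 'cx': 316.90047063020813, 'cy': 201.36397093115366, 'camera_from_world': array([[ 2.37399723e-01,  9.71410611e-01, -1.67216631e-03,
        -5.24172413e+02],
       [ 9.37241502e-01, -2.28596027e-01,  2.63291137e-01,
        -3.41125121e+01],
       [ 2.55381554e-01, -6.40724666e-02, -9.64714974e-01,
         3.78398715e+02],
       [ 0.00000000e+00,  0.00000000e+00,  0.00000000e+00,
         1.00000000e+00]])}
```

View pics/side0.png

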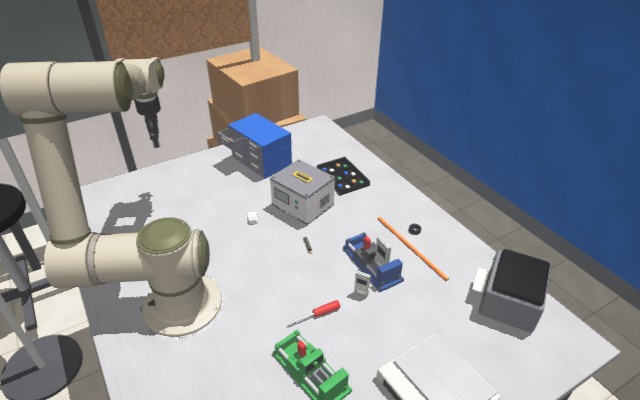

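View pics/top0.png

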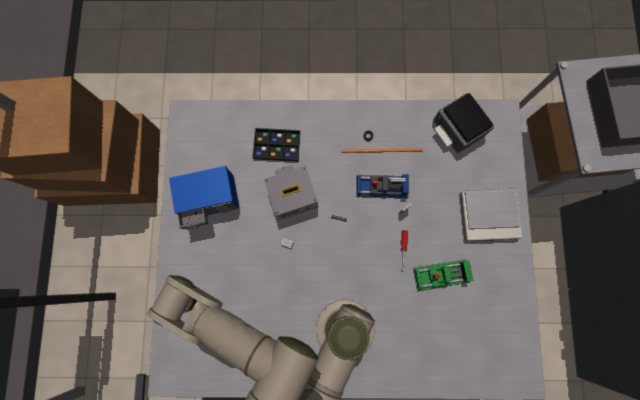

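View pics/wrist0.png

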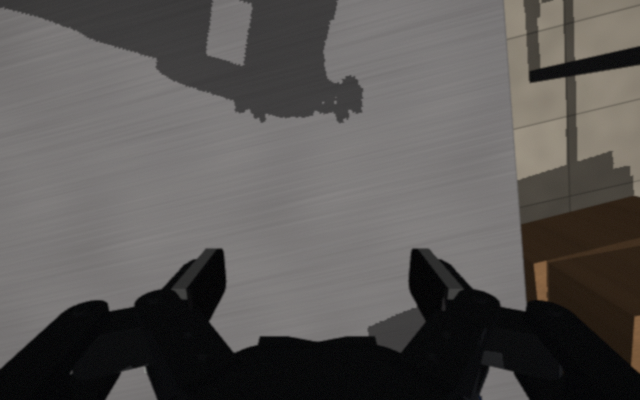

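```bash
cat > h.py <<'E'
import numpy as np,cv2
from rig import ctrl
def cam(n):
    i=ctrl.camera_info(n);f=200/np.tan(np.radians(i['fov_y']/2));return f,i['cx'],i['cy'],np.array(i['camera_from_world'])
def ray(c,u,v):
    f,cx,cy,T=c;R=T[:3,:3];o=-R.T@T[:3,3];d=R.T@np.array([(u-cx)/f,(v-cy)/f,1]);return o,d
def onz(c,u,v,z):
    o,d=ray(c,u,v);return o+d*(z-o[2])/d[2]
def proj(c,p):
    f,cx,cy,T=c;q=T[:3,:3]@np.array(p,float)+T[:3,3];return np.array([cx+f*q[0]/q[2],cy+f*q[1]/q[2]])
def tri(c1,p1,c2,p2):
    o1,d1=ray(c1,*p1);o2,d2=ray(c2,*p2)
    A=np.stack([d1,-d2],1);s=np.linalg.lstsq(A,o2-o1,rcond=None)[0]
    a=o1+d1*s[0];b=o2+d2*s[1];return (a+b)/2,np.linalg.norm(a-b)
E
python3 - <<'E'
from h import *
a=cv2.imread('pics/side0.png');b=cv2.imread('pics/top0.png')
A=cv2.resize(a[215:305,320:430],None,fx=5,fy=5,interpolation=2)
B=cv2.resize(b[165:235,345:425],None,fx=7,fy=7,interpolation=2)
cv2.imwrite('pics/za.png',A);cv2.imwrite('pics/zb.png',B)
ct=cam('top');cs=cam('side')
print(onz(ct,375,183,84),onz(ct,291,189,134),onz(cs,303,176,134),onz(cs,367,238,84))
E
```

```text
[ 560.43932557 -116.54786264   84.        ] [524.77363879 209.1967291  134.        ] [524.93128696 208.09859865 134.        ] [ 566.96417199 -118.1860819    84.        ]
```

View pics/za.png

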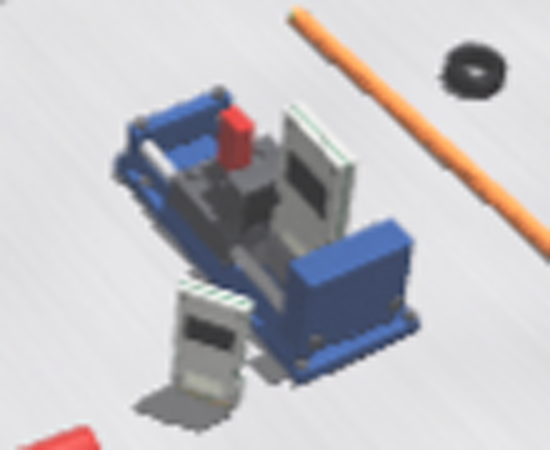

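View pics/zb.png

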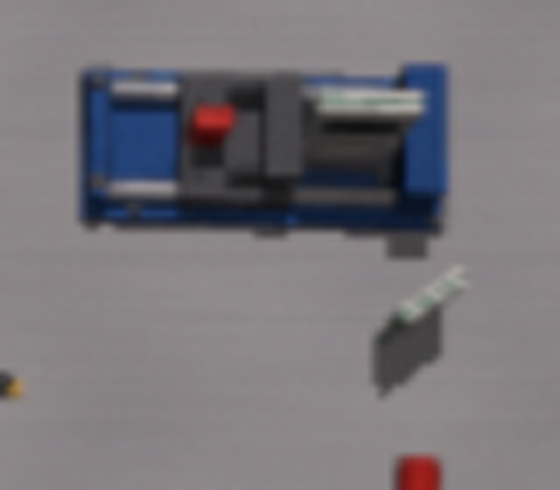

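The blue vise is at top-view pixel (382,186). Its red tab is at (375,183), the module is on its −y side, and the reader slot is at (291,189). I'll turn the tool first, then move over the vise.

Call:
apply_moves(commands=[[8.5, 0, 0, -0.4, 0.121], [8.5, 0, 0, -0.4, 0.121], [8.5, 0, 0, -0.4, 0.121], [8.5, 0, 0, -0.4, 0.121], [8.5, 0, 0, -0.4, 0.121], [8.5, 0, 0, -0.4, 0.121], [8.5, 0, 0, -0.4, 0.121], [8.5, 0, 0, -0.4, 0.121], [8.5, 0, 0, -0.4, 0.121], [8.5, 0, 0, -0.4, 0.121], [8.5, 0, 0, -0.4, 0.121], [8.5, 0, 0, 0, 0]])

```text
time_s: 1.15
eef_pos: [124.8, 510.1, 286.8]
ee_rot: [-0.0, 0.709, 0.706, 0.0]
force: [0.4, -0.6, 0.4]
grip_width: 0.995
```

Call:
apply_moves(commands=[[8.5, -3, 1.8, 0, 0], [8.5, -3, 1.8, 0, 0], [8.5, -3, 1.8, 0, 0], [8.5, -3, 1.8, 0, 0], [8.5, -3, 1.8, 0, 0], [8.5, -3, 1.8, 0, 0], [8.5, -3, 1.8, 0, 0], [8.5, -3, 1.8, 0, 0], [8.5, -3, 1.8, 0, 0], [8.5, -3, 1.8, 0, 0], [8.5, -3, 1.8, 0, 0], [8.5, -3, 1.8, 0, 0]])

```text
time_s: 2.15
eef_pos: [341.1, 148.3, 286.2]
ee_rot: [0.0, 0.706, 0.709, 0.0]
force: [0.4, 0.8, 0.5]
grip_width: 0.996
```

```bash
python3 - <<'E'
from h import *
s=ctrl.sense();print(s['time_s'],s['eef_pos'],s['ee_rot'],s['joints'])
f,cx,cy,T=cam('wrist');print(-T[:3,:3].T@T[:3,3])
cv2.imwrite("pics/w1.png",ctrl.capture('wrist')[:,:,::-1])
E
```

```text
2.15 [341.07259462 148.33741516 286.16306497] [2.85612281e-05 7.05599723e-01 7.08610631e-01 6.26114266e-05] [ 9.21890285e-02 -7.09272760e-02  1.81937929e+00  3.69450268e-05
  1.39300790e+00  8.79244271e-02]
[340.42325098 214.72037675 417.5087416 ]
```

View pics/w1.png

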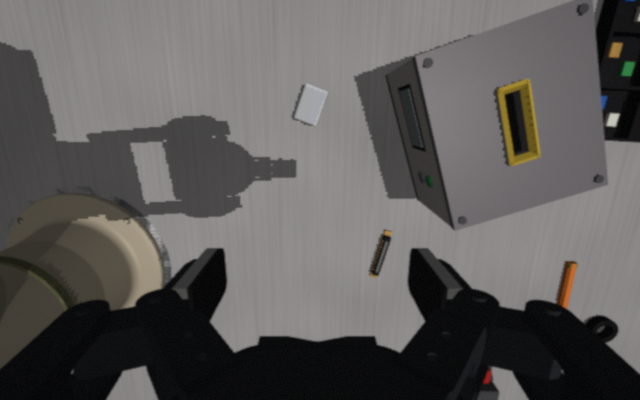

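Call:
apply_moves(commands=[[8.5, -3.3, 1.9, 0, 0], [8.5, -3.3, 1.9, 0, 0], [8.5, -3.3, 1.9, 0, 0], [8.5, -3.3, 1.9, 0, 0], [8.5, -3.3, 1.9, 0, 0], [8.5, -3.3, 1.9, 0, 0], [8.5, -3.3, 1.9, 0, 0], [8.5, -3.3, 1.9, 0, 0], [8.5, -3.3, 1.9, 0, 0], [8.5, -3.3, 1.9, 0, 0], [8.5, -3.3, 1.5, 0, 0], [8.5, 0, 0, 0, 0]])

```text
time_s: 3.2
eef_pos: [546.7, -218.0, 284.0]
ee_rot: [-0.001, 0.707, 0.707, -0.001]
force: [-0.8, -0.1, -0.6]
grip_width: 0.993
```

```bash
python3 - <<'E'
from h import *
s=ctrl.sense();print(s['time_s'],s['eef_pos'],s['ee_rot'],s['joints'])
c=cam('wrist')
im=ctrl.capture('wrist')[:,:,::-1].copy()
cv2.imwrite("pics/w2.png",im);np.save('c2.npy',np.array(c,dtype=object),allow_pickle=True)
E
```

```text
3.2 [ 546.68161842 -217.98735862  283.96925179] [-6.85595683e-04  7.07111763e-01  7.07101163e-01 -6.55243261e-04] [-5.77918729e-01  4.33571329e-01  1.21895233e+00 -1.00312878e-03
  1.49068078e+00 -5.77822652e-01]
```

View pics/w2.png

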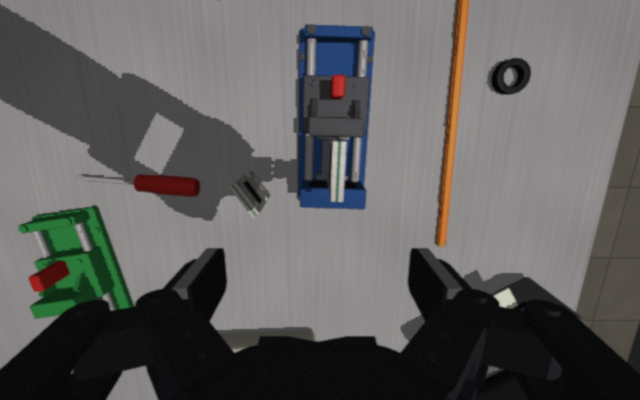

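```bash
python3 - <<'E'
from h import *
im=cv2.imread('pics/w2.png')
cv2.imwrite('pics/z2.png',cv2.resize(im[15:225,285:390],None,fx=5,fy=5,interpolation=2)[:,:][0:1050])
a=cv2.resize(im[15:120,285:390],None,fx=5.6,fy=5.6,interpolation=2);b=cv2.resize(im[115:220,285:390],None,fx=5.6,fy=5.6,interpolation=2)
cv2.imwrite('pics/z2a.png',a);cv2.imwrite('pics/z2b.png',b)
E
```

```text
(no output)
```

View pics/z2a.png

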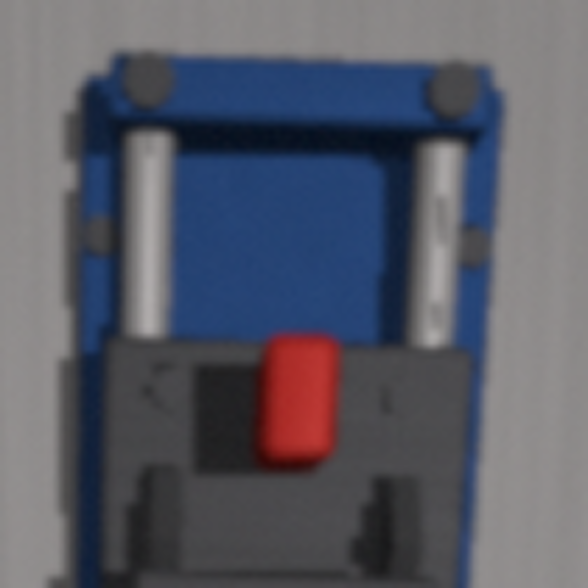

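View pics/z2b.png

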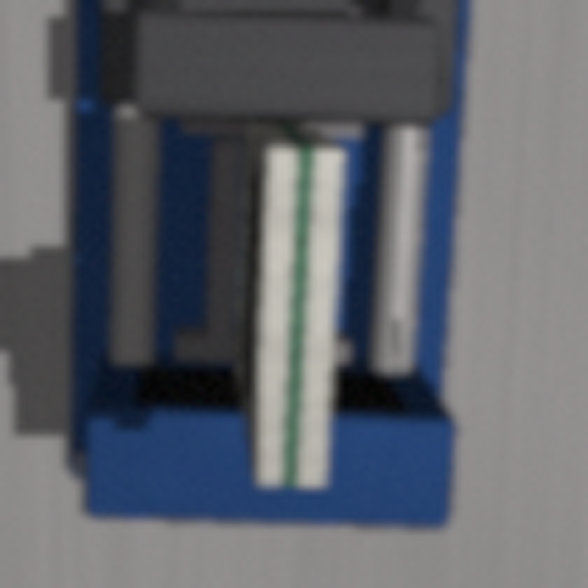

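```bash
python3 - <<'E'
from h import *
c=np.load('c2.npy',allow_pickle=True)
def P(l,oy,z):
    return np.array([onz(c,285+(x+.5)/5.6-.5,oy+(y+.5)/5.6-.5,z)[:2] for x,y in l])
m=P([(265,146),(346,148),(330,488),(255,486)],115,136);print(m.round(1),m.mean(0))
d=(m[0]+m[1]-m[2]-m[3])/2;print('mod yaw',np.degrees(np.arctan2(-d[0],d[1])),np.linalg.norm(d),np.linalg.norm(m[0]-m[1]))
t=P([(266,337),(338,339),(331,456),(262,452)],15,84);print(t.round(1),t.mean(0))
d2=t.mean(0)-m.mean(0);print('line yaw',np.degrees(np.arctan2(-d2[0],d2[1])),np.linalg.norm(d2))
# end block top corners z=40 ; 
e=P([(108,55),(492,65)],15,40);print(e);d=e[1]-e[0];print('end yaw',np.degrees(np.arctan2(d[1],d[0])))
e=P([(88,418),(452,420)],115,76);d=e[1]-e[0];print('fixed jaw yaw',np.degrees(np.arctan2(d[1],d[0])))
E
```

```text
[[ 559.6 -171.5]
 [ 572.6 -171.8]
 [ 571.3 -228.2]
 [ 558.7 -227.9]] [ 565.55138086 -199.84489678]
mod yaw -1.128515077372695 56.414034964357 12.968561991832237
[[ 561.4 -110. ]
 [ 574.3 -110.3]
 [ 573.5 -130.2]
 [ 560.9 -129.5]] [ 567.54246714 -120.00693007]
line yaw -1.428608507171741 79.86279079510453
[[531.74837369 -52.9997026 ]
 [606.98794458 -54.77969285]]
end yaw -1.3552298034745178
fixed jaw yaw -0.30006210736005223
```

Call:
apply_moves(commands=[[5, 2.45, 0.52, 2, 0.021], [5, 2.45, 0.52, 2.5, 0], [5, 2.45, 0.52, 2.5, 0], [5, 2.45, 0.52, 2.5, 0], [5, 0, 0, 0, 0], [5, 0, 0, 0, 0]])

```text
time_s: 3.75
eef_pos: [567.5, -113.5, 190.5]
ee_rot: [-0.001, 0.713, 0.701, -0.0]
force: [-0.1, -0.0, 0.6]
grip_width: 0.582
```

```bash
python3 - <<'E'
from h import *
from scipy.spatial.transform import Rotation as R
s=ctrl.sense();q=s['ee_rot'];print(s['time_s'],s['eef_pos'],R.from_quat(q[[1,2,3,0]]).as_matrix().round(4),s['grip_width'])
c=cam('wrist')
im=ctrl.capture('wrist')[:,:,::-1].copy()
cv2.imwrite("pics/w3.png",im)
print(proj(c,(567.5,-120,84)),proj(c,(565.5,-199.8,136)))
E
```

```text
3.75 [ 567.45805226 -113.48766028  190.48311693] [[ 1.610e-02  9.999e-01 -2.200e-03]
 [ 9.999e-01 -1.610e-02  9.000e-04]
 [ 9.000e-04 -2.300e-03 -1.000e+00]] 0.5822726671698436
[317.63835154 210.92682605] [316.58697006 338.88264156]
```

View pics/w3.png

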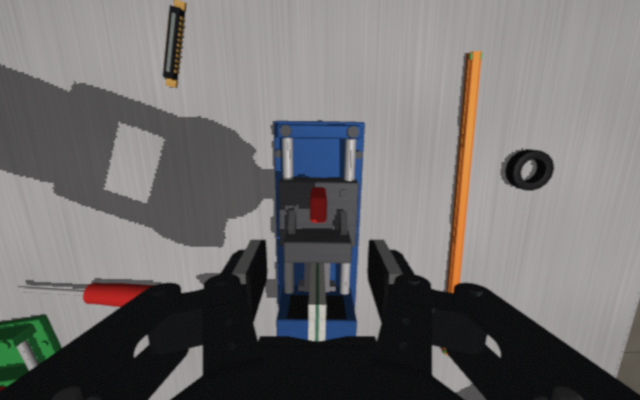

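```bash
python3 - <<'E'
from h import *
c=cam('wrist')
im=cv2.imread('pics/w3.png').astype(int)
m=(im[...,2]>90)&(im[...,1]<60)&(im[...,0]<60);m[:,:290]=0;m[:,345:]=0;m[:170]=0;m[230:]=0
ys,xs=np.nonzero(m);print(xs.min(),xs.max(),ys.min(),ys.max())
for z in(84,40):
  for sy in(-11,11):
    print(z,sy,proj(c,(567.5-7,-120+sy,z)),proj(c,(567.5+7,-120+sy,z)))
z=cv2.resize(im[170:240,285:355].astype(np.uint8),None,fx=8,fy=8,interpolation=2);cv2.imwrite('pics/z3.png',z)
E
```

```text
310 325 199 222
84 -11 [308.42749422 221.75840647] [325.42769028 221.46889239]
84 11 [307.74318169 195.86673605] [325.14329229 195.56452416]
40 -11 [309.6149077 206.7563117] [324.16815473 206.5056214 ]
40 11 [309.05489595 184.36468799] [323.90022923 184.10462259]
```

View pics/z3.png

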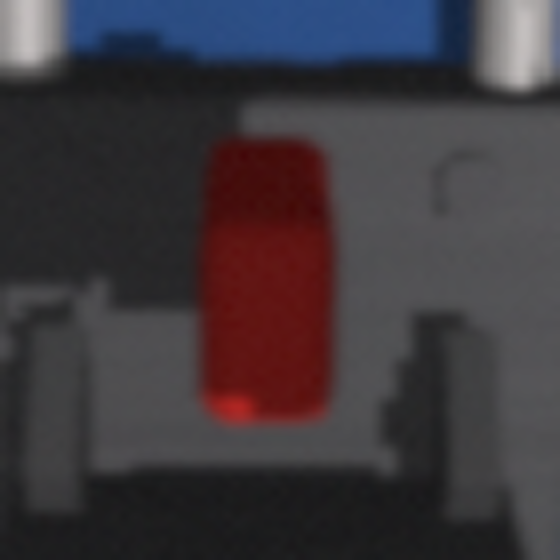

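Call:
apply_moves(commands=[[5, -0.65, 0.1, 1, 0], [5, 0, 0, 2.5, 0], [5, 0, 0, 2.5, 0], [5, 0, 0, 2.5, 0], [5, 0, 0, 2, 0], [5, 0, 0, 1, 0], [5, 0, 0, 0.5, 0], [5, 0, 0, 0, 0]], squeeze=40)

```text
time_s: 4.47
eef_pos: [568.9, -122.6, 71.1]
ee_rot: [-0.0, 0.715, 0.699, -0.0]
force: [-0.7, 0.5, 0.4]
grip_width: 0.59
```

Call:
apply_moves(commands=[[1, 0, 0, 0, 0], [1, 0, 0, 0, 0], [1, 0, 0, 0, 0], [1, 0, 0, 0, 0], [1, 0, 0, 0, 0], [1, 0, 0, 0, 0]])

```text
time_s: 4.97
eef_pos: [568.0, -122.1, 72.6]
ee_rot: [-0.001, 0.714, 0.7, -0.001]
force: [-9.6, -0.6, 9.8]
grip_width: 0.153
```

```bash
python3 - <<'E'
from h import *
im=ctrl.capture('wrist')[:,:,::-1].copy()
cv2.imwrite("pics/w4.png",im)
E
```

```text
(no output)
```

View pics/w4.png

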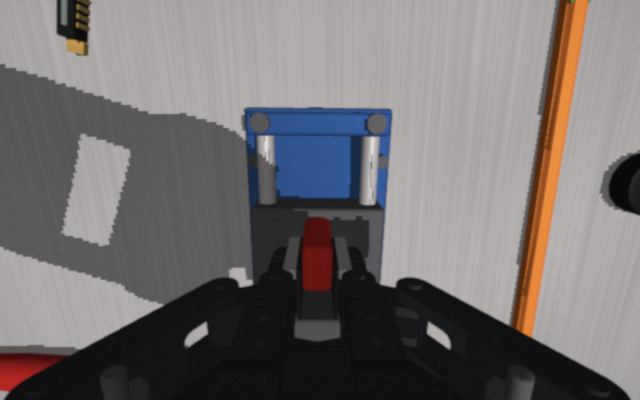

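The tab is held between the pads (13 mm opening). I'll pull it 30 mm.

Call:
apply_moves(commands=[[1, 0.2, 0, 0, 0], [1, 0.3, 0, 0, 0], [1, 0.35, 0, 0, 0], [1, 0.35, 0, 0, 0], [1, 0.35, 0, 0, 0], [1, 0.35, 0, 0, 0], [1, 0.35, 0, 0, 0], [1, 0.35, 0, 0, 0], [1, 0.25, 0, 0, 0], [1, 0.15, 0, 0, 0], [1, 0, 0, 0, 0], [1, 0, 0, 0, 0]])

```text
time_s: 6.02
eef_pos: [568.9, -92.2, 72.6]
ee_rot: [-0.0, 0.714, 0.7, -0.001]
force: [-8.5, -1.0, 8.3]
grip_width: 0.156
```

Call:
apply_moves(commands=[[5, 0, 0, 0, 0], [5, 0, 0, 0, 0], [5, 0, 0, 0, 0], [5, 0, 0, 0, 0], [5, 0, 0, -1, 0], [5, 0, 0, -3, 0], [5, 0, 0, -4, 0], [5, 0, 0, -4, 0], [5, 0, 0, 0, 0], [5, 0, 0, 0, 0]])

```text
time_s: 6.85
eef_pos: [570.4, -92.1, 194.2]
ee_rot: [0.002, 0.714, 0.7, 0.001]
force: [-0.1, -0.8, -0.5]
grip_width: 0.584
```

```bash
python3 - <<'E'
from h import *
s=ctrl.sense();print(s['time_s'],s['eef_pos'],s['ee_rot'])
im=ctrl.capture('wrist')[:,:,::-1].copy()
cv2.imwrite("pics/w5.png",im)
E
```

```text
6.85 [570.38766375 -92.09826991 194.17209071] [0.00242539 0.71442433 0.69970758 0.00114006]
```

View pics/w5.png

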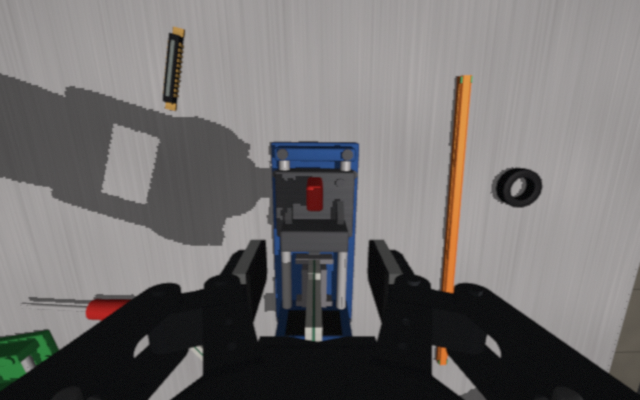

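Call:
apply_moves(commands=[[5, -2.7, -0.06, 0, 0], [5, -2.7, -0.06, 0, 0], [5, -2.7, -0.06, 0, 0], [5, -2.7, -0.06, 0, 0], [5, 0, 0, 0, 0], [5, 0, 0, 0, 0]])

```text
time_s: 7.4
eef_pos: [564.2, -200.5, 189.8]
ee_rot: [-0.001, 0.715, 0.699, -0.0]
force: [-0.6, 0.0, -0.2]
grip_width: 0.583
```

```bash
python3 - <<'E'
from h import *
s=ctrl.sense();print(s['time_s'],s['eef_pos'],s['ee_rot'])
c=cam('wrist')
im=ctrl.capture('wrist')[:,:,::-1].copy()
cv2.imwrite("pics/w6.png",im);np.save('c6.npy',np.array(c,dtype=object),allow_pickle=True)
for a in(-6,6):
  for b in (-28,28): print(a,b,proj(c,(565.5+a+.021*b,-199.8+b,136)))
cv2.imwrite('pics/z6.png',cv2.resize(im[180:360,250:390],None,fx=4,fy=4,interpolation=2)[:600])
E
```

```text
7.4 [ 564.20969658 -200.50747325  189.76609677] [-1.38431653e-03  7.15199298e-01  6.98919132e-01 -3.07580451e-04]
-6 -28 [310.40463346 264.36471004]
-6 28 [309.72474814 181.40654798]
6 -28 [328.5020004  264.00234378]
6 28 [329.23129591 180.97474292]
```

View pics/w6.png

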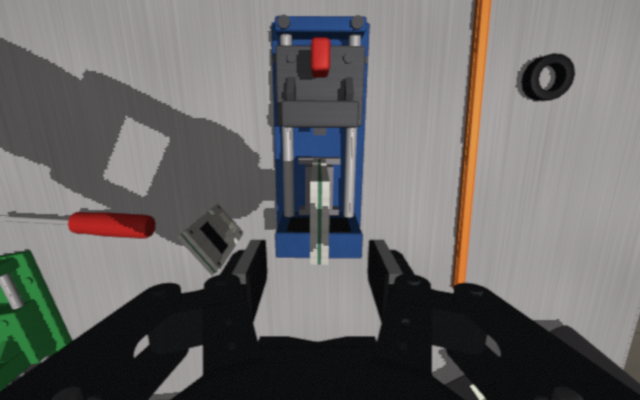

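View pics/z6.png

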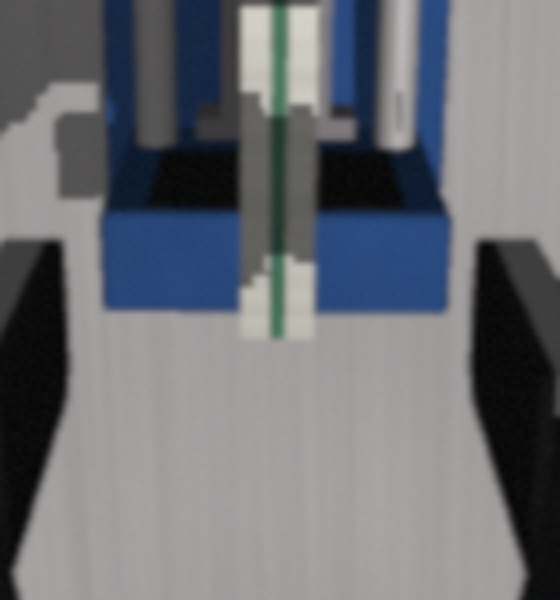

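Call:
apply_moves(commands=[[5, 0.07, 0.13, 0.5, 0], [5, 0, 0, 1.5, 0], [5, 0, 0, 2, 0], [5, 0, 0, 1.8, 0], [5, 0, 0, 1, 0], [5, 0, 0, 0.5, 0], [5, 0, 0, 0.1, 0], [5, 0, 0, 0, 0], [5, 0, 0, 0, 0]])

```text
time_s: 8.2
eef_pos: [566.6, -199.2, 118.3]
ee_rot: [0.001, 0.714, 0.7, 0.0]
force: [-0.3, -0.5, 1.0]
grip_width: 0.584
```

Call:
apply_moves(commands=[[3, 0, 0, 0, 0], [3, 0, 0, 0, 0], [3, 0, 0, 0, 0], [2, 0, 0, 0, 0], [2, 0, 0, 0, 0], [2, 0, 0, 0, 0]], squeeze=30)

```text
time_s: 8.7
eef_pos: [566.2, -199.2, 117.3]
ee_rot: [0.0, 0.714, 0.7, 0.0]
force: [-0.2, 0.6, -0.4]
grip_width: 0.236
```

```bash
python3 - <<'E'
from h import *
from scipy.spatial.transform import Rotation as R
s=ctrl.sense();q=s['ee_rot'];print(s['time_s'],s['eef_pos'],R.from_quat(q[[1,2,3,0]]).as_matrix().round(4),s['grip_width'])
im=ctrl.capture('wrist')[:,:,::-1].copy()
cv2.imwrite("pics/w7.png",im)
E
```

```text
8.7 [ 566.19612696 -199.15357992  117.34754539] [[ 2.100e-02  9.998e-01  1.000e-04]
 [ 9.998e-01 -2.100e-02 -0.000e+00]
 [-0.000e+00  1.000e-04 -1.000e+00]] 0.23601201233553004
```

View pics/w7.png

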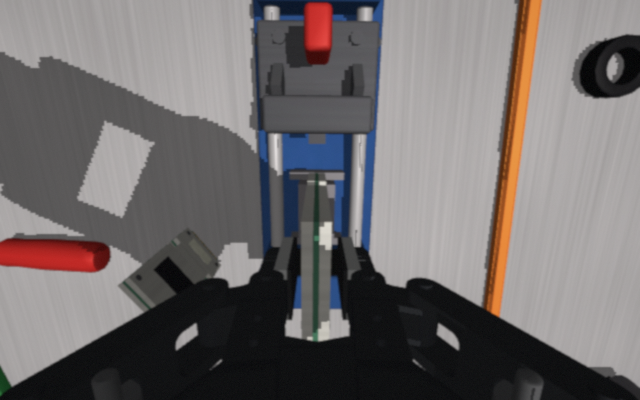

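Call:
apply_moves(commands=[[1.5, 0, 0, 0, 0], [1.2, 0, 0, 0, 0], [0.8, 0, 0, 0, 0], [0.8, 0, 0, 0, 0], [0.8, 0, 0, 0, 0], [0.8, 0, 0, 0, 0], [0.8, 0, 0, 0, 0]], squeeze=40)

```text
time_s: 9.33
eef_pos: [566.1, -199.2, 117.4]
ee_rot: [-0.0, 0.714, 0.7, -0.0]
force: [-1.4, -0.3, 2.4]
grip_width: 0.13
```

Call:
apply_moves(commands=[[0.8, 0, 0, -0.1, 0], [0.8, 0, 0, -0.2, 0], [0.8, 0, 0, -0.4, 0], [0.8, 0, 0, -0.6, 0], [0.8, 0, 0, -0.7, 0]])

```text
time_s: 9.75
eef_pos: [566.2, -199.1, 137.7]
ee_rot: [-0.0, 0.714, 0.7, -0.0]
force: [-0.2, 1.0, -1.8]
grip_width: 0.135
```

Call:
apply_moves(commands=[[0.8, 0, 0, -1, 0], [0.8, 0, 0, -1.2, 0], [0.8, 0, 0, -1.4, 0], [0.8, 0, 0, -1.5, 0], [0.8, 0, 0, -1.5, 0], [0.8, 0, 0, -1.5, 0], [0.8, 0, 0, -1.5, 0], [0.8, 0, 0, -1.5, 0], [0.8, 0, 0, -1.5, 0], [0.8, 0, 0, -1.4, 0], [0.8, 0, 0, -1, 0], [0.8, 0, 0, 0, 0]])

```text
time_s: 10.75
eef_pos: [566.6, -199.4, 290.2]
ee_rot: [0.002, 0.714, 0.7, 0.001]
force: [0.2, 0.8, -1.2]
grip_width: 0.132
```

```bash
python3 - <<'E'
from h import *
s=ctrl.sense();print(s['time_s'],s['eef_pos'],s['ee_rot'],s['grip_width'],s['force'])
for n in('side','wrist','top'):
  im=ctrl.capture(n)[:,:,::-1].copy();cv2.imwrite(f"pics/{n}8.png",im)
  if n=='side':cv2.imwrite('pics/z8.png',cv2.resize(im[120:300,280:460],None,fx=3,fy=3,interpolation=2))
c1=cam('side');c2=cam('top')
E
```

```text
10.75 [ 566.64126166 -199.35909793  290.15314613] [2.16867122e-03 7.14472918e-01 6.99659491e-01 5.85738376e-04] 0.13173236826459955 [ 0.22575591  0.76971575 -1.18476972]
```

View pics/z8.png

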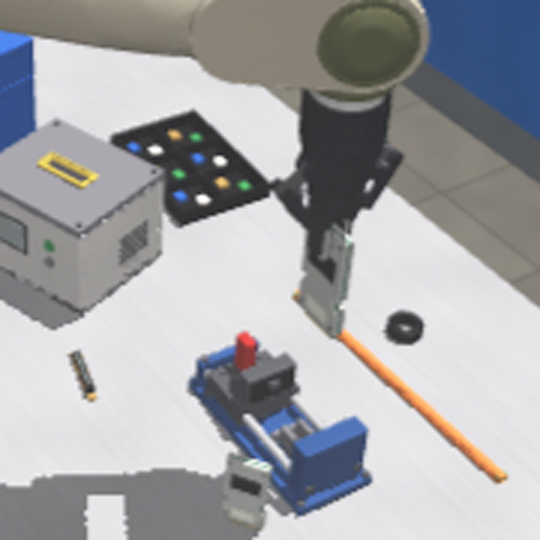

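View pics/wrist8.png

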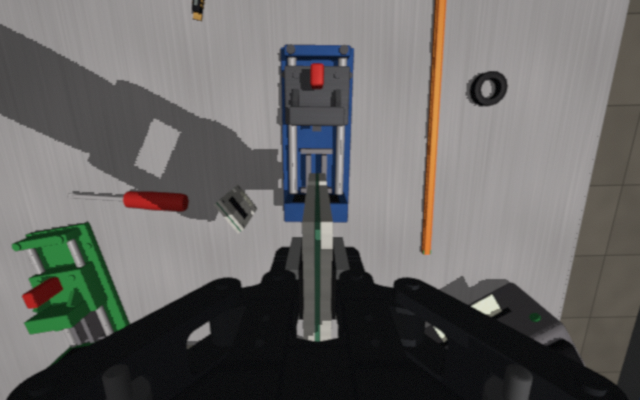

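Side view: the module hangs upright from the gripper, and the jaw stays open. Next stop is beside the reader, to measure the slot.

Call:
apply_moves(commands=[[0.8, 1, -0.2, 0, 0], [0.8, 2, -0.4, 0, 0], [0.8, 3, -0.6, 0, 0], [0.8, 3.2, -0.7, 0, 0], [0.8, 3.3, -0.7, 0, 0], [0.8, 3.3, -0.7, 0, 0], [0.8, 3.3, -0.7, 0, 0], [0.8, 3.3, -0.7, 0, 0], [0.8, 3.2, -0.6, 0, 0], [0.8, 3, -0.5, 0, 0], [0.8, 2, -0.3, 0, 0], [0.8, 1, -0.2, 0, 0]])

```text
time_s: 11.9
eef_pos: [508.7, 120.9, 286.8]
ee_rot: [-0.001, 0.714, 0.701, -0.0]
force: [-0.2, -0.2, -2.1]
grip_width: 0.131
```

Call:
apply_moves(commands=[[0.8, 0, 0, 0, 0], [0.8, 0, 0, 0, 0], [0.8, 0, 0, 0, 0]])

```text
time_s: 12.15
eef_pos: [510.0, 117.1, 287.0]
ee_rot: [0.0, 0.715, 0.699, -0.0]
force: [-0.4, 0.2, -2.3]
grip_width: 0.133
```

```bash
python3 - <<'E'
from h import *
s=ctrl.sense();print(s['time_s'],s['eef_pos'],s['ee_rot'],s['grip_width'],s['force'])
c=cam('wrist')
im=ctrl.capture('wrist')[:,:,::-1].copy()
cv2.imwrite("pics/w9.png",im);np.save('c9.npy',np.array(c,dtype=object),allow_pickle=True)
E
```

```text
12.15 [509.97726452 117.06948485 287.04949826] [ 5.03824343e-06  7.14878194e-01  6.99248950e-01 -2.69550941e-04] 0.13279706751731038 [-0.36016407  0.18721819 -2.34355649]
```

View pics/w9.png

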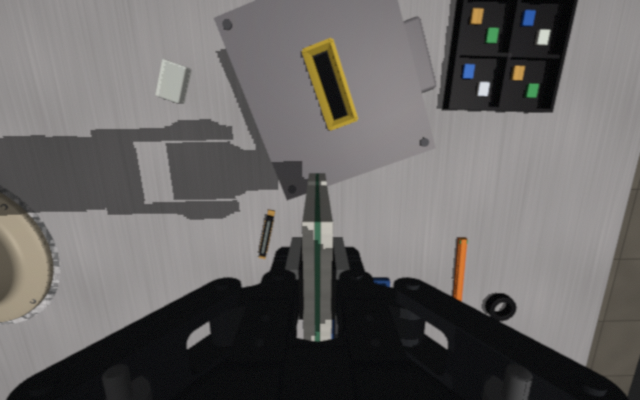

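```bash
cat > slot.py <<'E'
from h import *
def meas(im,c,box):
    x0,y0,x1,y1=box
    hsv=cv2.cvtColor(im,cv2.COLOR_BGR2HSV)
    m=cv2.inRange(hsv,(18,90,60),(35,255,255));mm=np.zeros_like(m);mm[y0:y1,x0:x1]=m[y0:y1,x0:x1]
    cs,h=cv2.findContours(mm,cv2.RETR_CCOMP,cv2.CHAIN_APPROX_NONE)
    for k,z in((0,134),(1,128)):
        cand=[a for a,hh in zip(cs,h[0]) if (hh[3]>=0)==bool(k)]
        a=max(cand,key=cv2.contourArea)
        w=np.array([onz(c,*p[0],z)[:2] for p in a],np.float32)
        (cx,cy),(w_,h_),ang=cv2.minAreaRect(w)
        b=cv2.boxPoints(((cx,cy),(w_,h_),ang));e=[b[1]-b[0],b[2]-b[1]];e=max(e,key=np.linalg.norm)
        if e[1]<0:e=-e
        print(z,'centre',round(cx,1),round(cy,1),'size',round(w_,1),round(h_,1),'yaw',np.degrees(np.arctan2(-e[0],e[1])).round(2))
E
python3 - <<'E'
from slot import *
im=cv2.imread('pics/w9.png');c=np.load('c9.npy',allow_pickle=True)
meas(im,c,(280,20,380,150))
cv2.imwrite('pics/z9.png',cv2.resize(im[25:145,270:390],None,fx=5,fy=5,interpolation=2))
b=cv2.imread('pics/top0.png');meas(b,cam('top'),(270,170,315,210))
b=cv2.imread('pics/side0.png');meas(b,cam('side'),(285,160,320,190))
E
```

```text
134 centre 523.2 210.1 size 29.1 72.3 yaw 18.62
128 centre 523.7 210.3 size 14.2 58.0 yaw 18.84
134 centre 522.1 213.3 size 29.6 72.2 yaw 19.01
128 centre 523.1 212.5 size 18.6 60.3 yaw 19.02
134 centre 520.8 209.4 size 30.5 72.4 yaw 17.63
128 centre 524.8 213.5 size 17.8 56.6 yaw 19.22
```

View pics/z9.png

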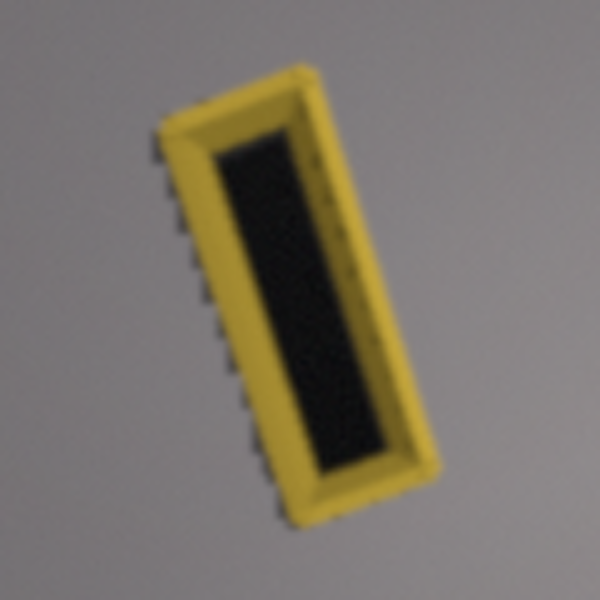

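Slot centre ≈ (523.6, 210.3), yaw 18.8°; the inner hole measures 14.2×58.0 mm, which matches the listed size. Next: turn, then go over the slot.

Call:
apply_moves(commands=[[0.8, 0, 0, 0, -0.05], [0.8, 0, 0, 0, -0.07], [0.8, 0, 0, 0, -0.09], [0.8, 0, 0, 0, -0.08], [0.8, 0, 0, 0, -0.06], [0.8, 1.0, 0.5, 0, 0], [0.8, 2.0, 1.1, 0, 0], [0.8, 2.4, 1.2, 0, 0], [0.8, 2.0, 1.0, 0, 0], [0.8, 1.05, 0.55, 0, 0], [0.8, 0, 0, 0, 0], [0.8, 0, 0, 0, 0]])

```text
time_s: 13.2
eef_pos: [523.8, 212.0, 287.0]
ee_rot: [-0.0, 0.582, 0.813, -0.0]
force: [0.4, 0.8, -1.2]
grip_width: 0.135
```

Call:
apply_moves(commands=[[0.8, 0, 0, 0, 0], [0.8, 0, 0, 0, 0], [0.8, 0, 0, 0, 0]])

```text
time_s: 13.45
eef_pos: [523.8, 211.3, 287.4]
ee_rot: [0.0, 0.582, 0.813, 0.0]
force: [-0.4, 0.9, -1.5]
grip_width: 0.132
```

```bash
cat > look.py <<'E'
import sys
from slot import *
from scipy.spatial.transform import Rotation as R
n=sys.argv[1]
s=ctrl.sense();q=s['ee_rot'];M=R.from_quat(q[[1,2,3,0]]).as_matrix()
print(s['time_s'],s['eef_pos'].round(2),s['force'].round(1),s['wrist_torque'].round(3),round(s['grip_width'],4));print(M.round(4))
print('yaw y',np.degrees(np.arctan2(M[1,1],M[0,1])))
d=np.array([524.0,211.1])-s['eef_pos'][:2];print('to go tool x,y cm',(M[:2,0]@d/10).round(3),(M[:2,1]@d/10).round(3))
c=cam('wrist');im=ctrl.capture('wrist')[:,:,::-1].copy();cv2.imwrite(f'pics/{n}.png',im);np.save(f'c_{n}.npy',np.array(c,dtype=object),allow_pickle=True)
E
python3 look.py w10
```

```text
13.45 [523.81 211.33 287.45] [-0.4  0.9 -1.5] [-0.     0.017  0.02 ] 0.1316
[[-3.217e-01  9.468e-01  2.000e-04]
 [ 9.468e-01  3.217e-01 -1.000e-04]
 [-1.000e-04  2.000e-04 -1.000e+00]]
yaw y 18.767281145886304
to go tool x,y cm -0.028 0.011
```

View pics/w10.png

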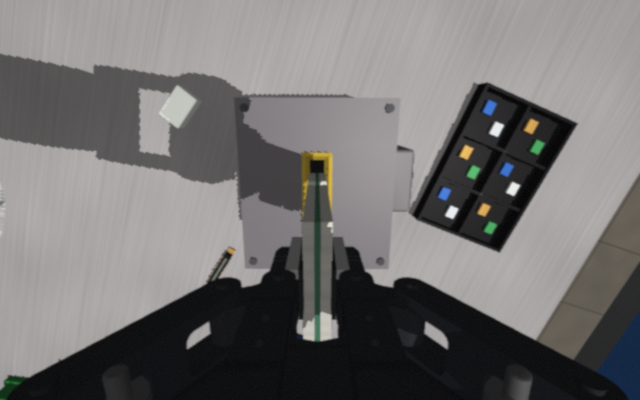

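```bash
python3 - <<'E'
from h import *
im=cv2.imread('pics/w10.png');c=np.load('c_w10.npy',allow_pickle=True)
cv2.imwrite('pics/z10.png',cv2.resize(im[140:260,280:360],None,fx=7,fy=7,interpolation=2)[:,:][:590])
for z in (128,134):
  for a,b in ((7,29),(-7,29),(11,33),(-11,33)):
    t=np.radians(18.8);p=np.array([523.6,210.3])+a*np.array([np.cos(t),np.sin(t)])+b*np.array([-np.sin(t),np.cos(t)])
    print(z,a,b,((proj(c,(*p,z))-[280,140])*7).round())
E
```

```text
128 7 29 [308. 137.]
128 -7 29 [205. 137.]
128 11 33 [338. 107.]
128 -11 33 [175. 107.]
134 7 29 [309. 143.]
134 -7 29 [203. 143.]
134 11 33 [339. 112.]
134 -11 33 [173. 112.]
```

View pics/z10.png

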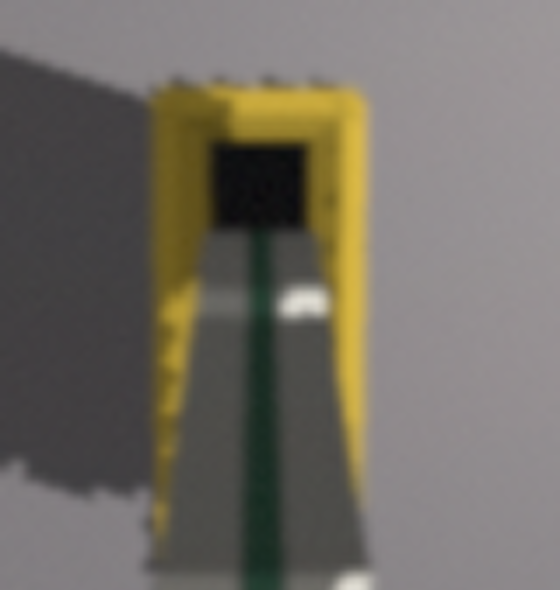

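Call:
apply_moves(commands=[[0.8, -0.03, 0.01, 0.3, 0], [0.8, 0, 0, 0.6, 0], [0.8, 0, 0, 0.8, 0], [0.8, 0, 0, 0.9, 0], [0.8, 0, 0, 0.8, 0], [0.8, 0, 0, 0.5, 0], [0.8, 0, 0, 0.2, 0], [0.8, 0, 0, 0, 0], [0.8, 0, 0, 0, 0], [0.8, 0, 0, 0, 0]])

```text
time_s: 14.33
eef_pos: [524.1, 211.9, 246.7]
ee_rot: [0.0, 0.582, 0.813, 0.0]
force: [0.6, -0.7, -1.5]
grip_width: 0.137
```

```bash
python3 look.py w11; python3 - <<'E'
from h import *
im=cv2.imread('pics/w11.png');c=np.load('c_w11.npy',allow_pickle=True)
cv2.imwrite('pics/z11.png',cv2.resize(im[130:230,270:370],None,fx=6,fy=6,interpolation=2)[:590])
s=ctrl.capture('side')[:,:,::-1];cv2.imwrite('pics/zs11.png',cv2.resize(s[110:220,250:360],None,fx=5,fy=5,interpolation=2))
E
```

```text
14.3333 [524.06 211.95 246.73] [ 0.6 -0.7 -1.5] [-0.007 -0.026  0.008] 0.1372
[[-3.232e-01  9.463e-01  8.000e-04]
 [ 9.463e-01  3.232e-01  1.000e-04]
 [-1.000e-04  8.000e-04 -1.000e+00]]
yaw y 18.85367024916535
to go tool x,y cm -0.078 -0.033
```

View pics/z11.png

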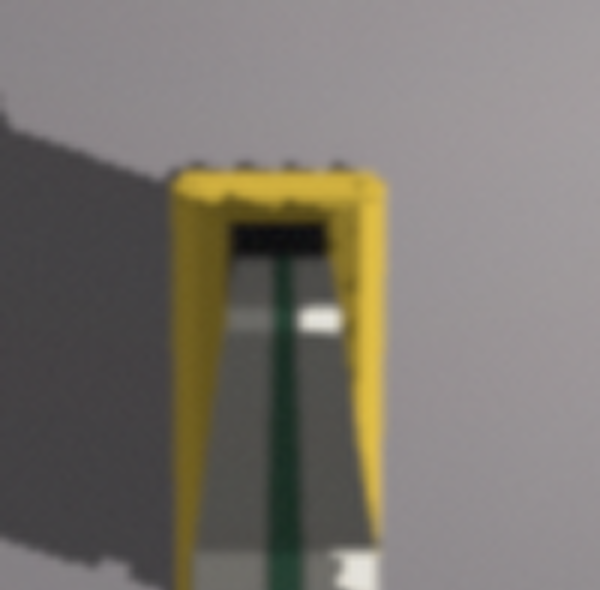

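View pics/zs11.png

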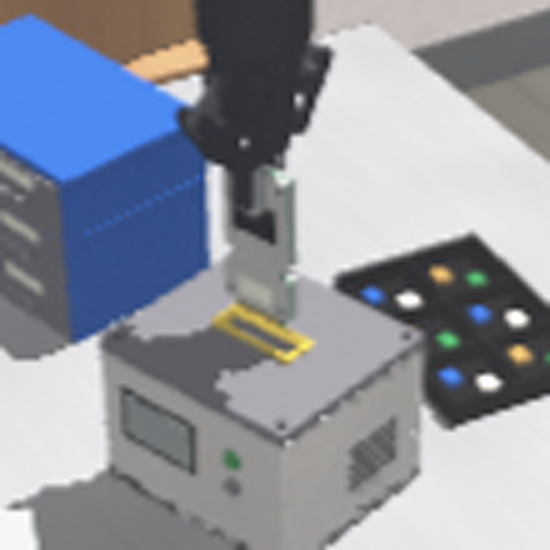

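```bash
python3 - <<'E'
from h import *
c=np.load('c_w11.npy',allow_pickle=True);t=np.radians(18.8)
X=np.array([np.cos(t),np.sin(t)]);Y=np.array([-np.sin(t),np.cos(t)]);o=np.array([523.6,210.3])
def f(x,y,z):
    p=onz(c,270+(x+.5)/6-.5,130+(y+.5)/6-.5,z)[:2]-o;return (p@X).round(2),(p@Y).round(2)
print('slot end',f(232,226,128),f(326,226,128),'lip outer',f(172,172,134),f(386,172,134))
print('foot(contact edge 44 wide? body z+10)',f(282.5,258,146),f(282.5,258,156),'body foot',f(224,328,156),f(341,330,156))
s=ctrl.sense();print(s['eef_pos'],s['time_s'])
E
```

```text
slot end (np.float64(-6.34), np.float64(28.54)) (np.float64(6.52), np.float64(28.55)) lip outer (np.float64(-14.07), np.float64(36.68)) (np.float64(14.27), np.float64(36.7))
foot(contact edge 44 wide? body z+10) (np.float64(0.57), np.float64(27.28)) (np.float64(0.56), np.float64(29.03)) body foot (np.float64(-6.64), np.float64(20.3)) (np.float64(7.78), np.float64(20.06))
[524.0227744  211.89635346 246.66353896] 14.4333
```

Call:
apply_moves(commands=[[0.8, -0.08, -0.04, 0.2, 0], [0.8, 0, 0, 0.1, 0], [0.8, 0, 0, 0, 0], [0.8, 0, 0, 0, 0]])

```text
time_s: 14.77
eef_pos: [523.7, 211.0, 243.2]
ee_rot: [-0.0, 0.582, 0.813, -0.0]
force: [0.2, 1.1, -1.2]
grip_width: 0.135
```

```bash
python3 look.py w12; python3 - <<'E'
from h import *
im=cv2.imread('pics/w12.png')
cv2.imwrite('pics/z12.png',cv2.resize(im[130:230,270:370],None,fx=6,fy=6,interpolation=2)[:590])
E
```

```text
14.7667 [523.73 210.97 243.22] [ 0.2  1.1 -1.2] [ 0.039 -0.029  0.001] 0.1345
[[-3.231e-01  9.464e-01 -2.000e-04]
 [ 9.464e-01  3.231e-01 -0.000e+00]
 [ 0.000e+00 -2.000e-04 -1.000e+00]]
yaw y 18.84900447933848
to go tool x,y cm 0.003 0.03
```

View pics/z12.png

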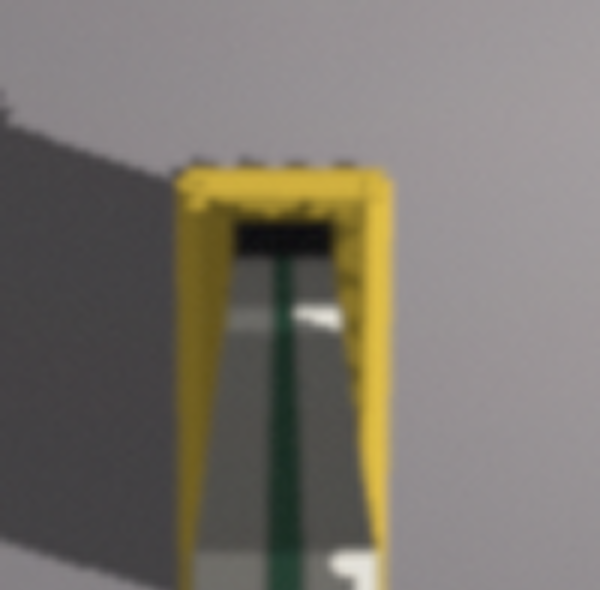

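Call:
apply_moves(commands=[[0.8, 0, 0.01, 0.2, 0], [0.8, 0, 0, 0.25, 0], [0.8, 0, 0, 0.25, 0], [0.8, 0, 0, 0.25, 0], [0.8, 0, 0, 0.25, 0], [0.8, 0, 0, 0.2, 0], [0.8, 0, 0, 0.1, 0], [0.8, 0, 0, 0, 0], [0.8, 0, 0, 0, 0]])

```text
time_s: 15.57
eef_pos: [523.9, 211.0, 228.3]
ee_rot: [0.0, 0.582, 0.813, 0.0]
force: [-0.1, -0.5, -2.5]
grip_width: 0.132
```

```bash
python3 look.py w13; python3 - <<'E'
from h import *
im=cv2.imread('pics/w13.png')
cv2.imwrite('pics/z13.png',cv2.resize(im[130:230,270:370],None,fx=6,fy=6,interpolation=2)[:590])
E
```

```text
15.5667 [523.89 211.04 228.32] [-0.1 -0.5 -2.5] [0.032 0.015 0.049] 0.1318
[[-0.3231  0.9464  0.    ]
 [ 0.9464  0.3231  0.    ]
 [-0.      0.     -1.    ]]
yaw y 18.850441136850343
to go tool x,y cm 0.002 0.013
```

View pics/z13.png

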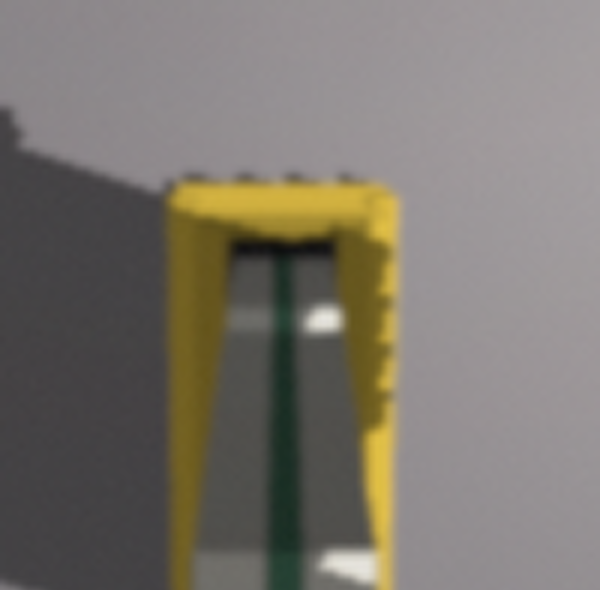

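Call:
apply_moves(commands=[[0.8, 0, 0.01, 0.15, 0], [0.8, 0, 0, 0.15, 0], [0.8, 0, 0, 0.15, 0], [0.8, 0, 0, 0.15, 0], [0.8, 0, 0, 0.15, 0], [0.8, 0, 0, 0.15, 0], [0.8, 0, 0, 0.1, 0], [0.8, 0, 0, 0, 0], [0.8, 0, 0, 0, 0]])

```text
time_s: 16.37
eef_pos: [524.0, 211.0, 218.3]
ee_rot: [-0.0, 0.582, 0.813, -0.0]
force: [0.8, -0.9, -0.6]
grip_width: 0.133
```

```bash
python3 look.py w14; python3 - <<'E'
from h import *
im=cv2.imread('pics/w14.png')
cv2.imwrite('pics/z14.png',cv2.resize(im[130:230,270:370],None,fx=6,fy=6,interpolation=2)[:590])
E
```

```text
16.3667 [523.97 211.04 218.28] [ 0.8 -0.9 -0.6] [0.023 0.018 0.002] 0.1327
[[-3.231e-01  9.464e-01 -1.000e-04]
 [ 9.464e-01  3.231e-01 -1.000e-04]
 [-0.000e+00 -1.000e-04 -1.000e+00]]
yaw y 18.85069658653727
to go tool x,y cm 0.004 0.005
```

View pics/z14.png

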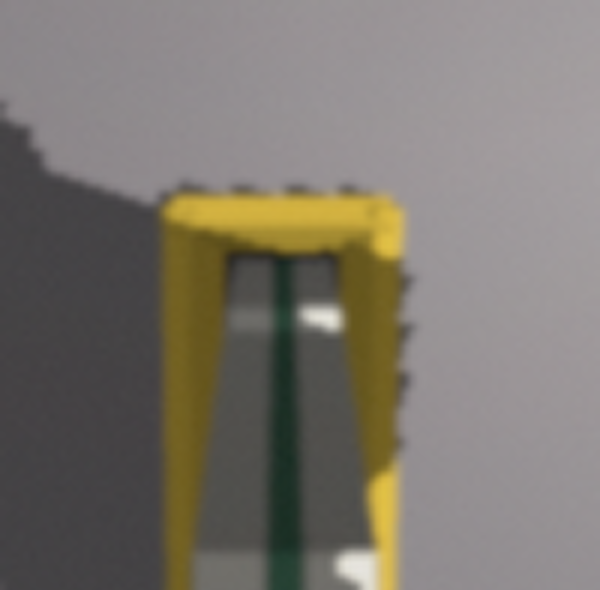

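Call:
apply_moves(commands=[[0.8, 0, 0, 0.1, 0], [0.8, 0, 0, 0.12, 0], [0.8, 0, 0, 0.15, 0], [0.8, 0, 0, 0.15, 0], [0.8, 0, 0, 0.15, 0], [0.8, 0, 0, 0.13, 0], [0.8, 0, 0, 0, 0], [0.8, 0, 0, 0, 0]])

```text
time_s: 17.08
eef_pos: [524.0, 211.0, 210.2]
ee_rot: [-0.0, 0.582, 0.813, -0.0]
force: [0.7, -0.4, -0.3]
grip_width: 0.133
```

```bash
python3 look.py w15; python3 - <<'E'
from h import *
im=cv2.imread('pics/w15.png')
cv2.imwrite('pics/z15.png',cv2.resize(im[130:230,270:370],None,fx=6,fy=6,interpolation=2)[:590])
E
```

```text
17.0833 [523.95 211.04 210.22] [ 0.7 -0.4 -0.3] [ 0.031 -0.014 -0.007] 0.1326
[[-3.231e-01  9.464e-01 -1.000e-04]
 [ 9.464e-01  3.231e-01 -0.000e+00]
 [-0.000e+00 -1.000e-04 -1.000e+00]]
yaw y 18.851283406007756
to go tool x,y cm 0.004 0.006
```

View pics/z15.png

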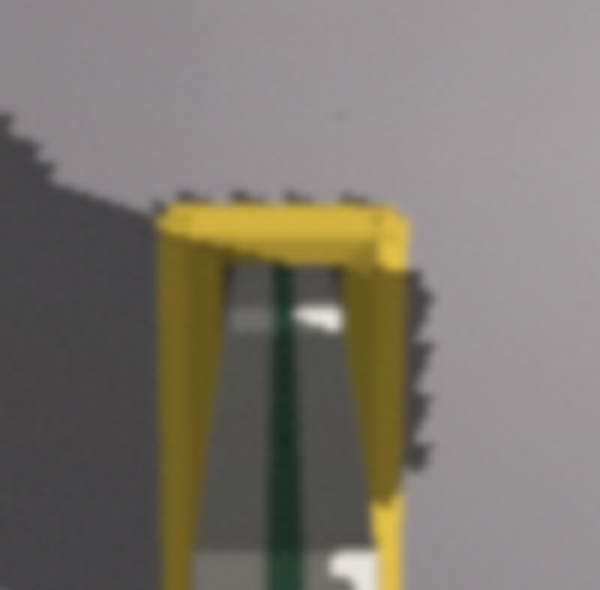

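Call:
apply_moves(commands=[[0.8, 0, 0, 0.1, 0], [0.8, 0, 0, 0.15, 0], [0.8, 0, 0, 0.2, 0], [0.8, 0, 0, 0.2, 0], [0.8, 0, 0, 0.2, 0], [0.8, 0, 0, 0.2, 0], [0.8, 0, 0, 0.2, 0], [0.8, 0, 0, 0.15, 0], [0.8, 0, 0, 0.1, 0], [0.8, 0, 0, 0.08, 0], [0.8, 0, 0, 0, 0], [0.8, 0, 0, 0, 0]])

```text
time_s: 18.13
eef_pos: [524.0, 211.1, 194.5]
ee_rot: [0.0, 0.582, 0.813, 0.0]
force: [0.9, -0.4, -1.0]
grip_width: 0.134
```

```bash
python3 look.py w16; python3 - <<'E'
from h import *
im=cv2.imread('pics/w16.png')
cv2.imwrite('pics/z16.png',cv2.resize(im[130:250,260:380],None,fx=5,fy=5,interpolation=2)[:590])
s=ctrl.capture('side')[:,:,::-1];cv2.imwrite('pics/zs16.png',cv2.resize(s[110:290,250:430],None,fx=3.3,fy=3.3,interpolation=2))
F=[]
for k in range(6):
    ctrl.capture('wrist');t=ctrl.sense();F.append(np.r_[t['force'],t['eef_pos']])
print(np.round(F,2),np.mean(F,0).round(2))
E
```

```text
18.1333 [524.   211.06 194.54] [ 0.9 -0.4 -1. ] [ 0.031  0.012 -0.028] 0.1336
[[-3.231e-01  9.464e-01  1.000e-04]
 [ 9.464e-01  3.231e-01  0.000e+00]
 [-0.000e+00  1.000e-04 -1.000e+00]]
yaw y 18.847995262258113
to go tool x,y cm 0.003 0.001
[[ 1.4000e-01  3.0000e-01 -2.2200e+00  5.2401e+02  2.1107e+02  1.9460e+02]
 [-2.3000e-01  4.6000e-01 -2.2400e+00  5.2400e+02  2.1109e+02  1.9459e+02]
 [-5.2000e-01  5.1000e-01 -1.7000e+00  5.2398e+02  2.1106e+02  1.9456e+02]
 [-5.8000e-01 -1.0000e+00 -1.4600e+00  5.2396e+02  2.1106e+02  1.9455e+02]
 [-5.0000e-02 -9.4000e-01 -1.6100e+00  5.2398e+02  2.1106e+02  1.9454e+02]
 [-1.8000e-01  1.5000e-01 -7.3000e-01  5.2396e+02  2.1107e+02  1.9455e+02]] [-2.4000e-01 -9.0000e-02 -1.6600e+00  5.2398e+02  2.1107e+02  1.9456e+02]
```

View pics/z16.png

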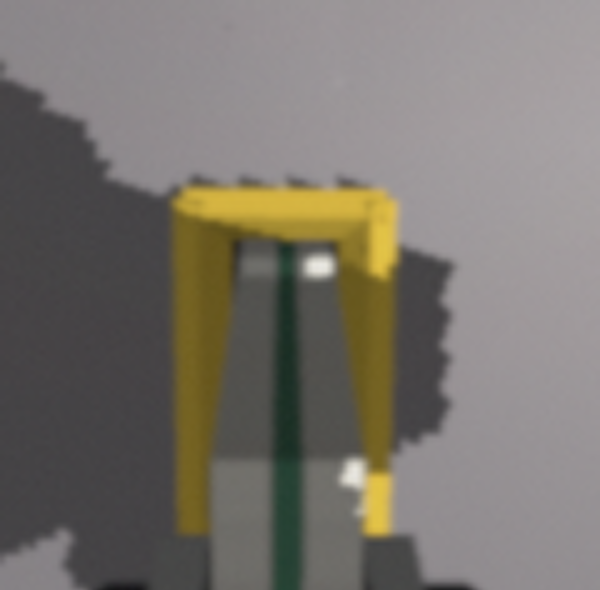

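View pics/zs16.png

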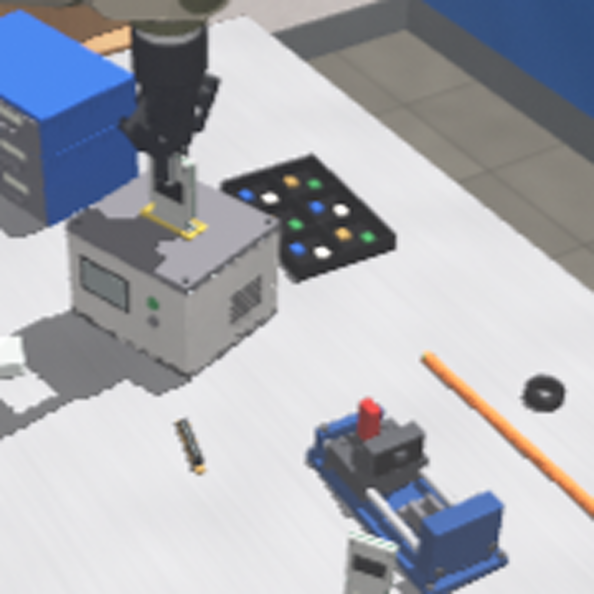

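Mean force is about the module's weight alone, and the gaps are even on both broad faces. Handing in.

```bash
python3 -c "
from rig import ctrl
print(ctrl.finish_job())"
```

```text
the job is handed in; nothing more can be done
None
```

I slid the jaw open about 30 mm by its red tab, lifted the module straight out, and lowered it through the reader's slot. I handed the job in at about 18.5 s with the module still gripped at 40 N.

**Last checks:**
- **Depth:** about 34.9 mm of the module is below the guard plate. This is worked out from the tool height, assuming the module did not slip in the grip; the pictures showed no slip.
- **Upright and square:** the tool is vertical to within 0.1 mrad and turned 18.85°, against a measured slot angle of about 18.8°.
- **No pressing:** over six readings the mean force was (-0.2, -0.1, -1.7) N, roughly the module's own weight, and the position held steady to within 0.1 mm.
- **Clearance:** the gaps beside both broad faces looked even in the last wrist picture. The far narrow end of the slot was hidden, so the gap there was not seen at the end.
- **Surroundings:** the last side picture shows the jaw still open. The tube, toroid, connector, tray, reader and vise show no sign of having moved. I did not check the drawer, spacer or screwdriver again at the end.

**Disagreement:** the top and side cameras put the slot centre up to about 3 mm away from where the wrist camera did. I used the wrist view, since it gave the slot's listed size.

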